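# Open the push-to-open bead box

## Robot

A 7-joint arm with a two-finger parallel gripper is mounted at the origin on the work surface. World frame = base frame: x ahead of the robot, y to its left, z up, the work surface at z = 0. Lengths are in m, angles in rad, forces in N, time in s.
With the tool pointing down it reaches from about 0.4 to 0.85 m from the base axis. Payload 10.4 kg.
Tool frame: the origin (TCP) lies midway between the tips of the shut fingers; the grasp point (between the pads) lies 19 mm behind it (r.grasp_offset is the distance from the TCP to the grasp point, in m); x points along the fingers, y is the direction in which the jaws open and shut, and the axes are right-handed (so a half turn about x gives the same grasp; the last joint's range is limited). The gripper opens to 87 mm and grips with 3 to 60 N. Pads are 19 mm wide; open, the fingers measure 117 mm over their backs; the gripper's body (75 mm by 190 mm) begins 51 mm behind the grasp point.
Start: joints at [1.155, 0.332, -0.065, 1.46, 0.022, 1.35, -0.088], TCP at [0.239, -0.577, 0.223] pointing down, gripper open.
Joint ranges: [-2.6, 2.6], [-0.5, 2.12], [-1.47, 1.34], [0.16, 2.42], [-1.27, 4.41], [0.06, 2.06], [-2.6, 2.6]. Speed limits (rad/s): [2.22, 2.22, 2.79, 2.79, 3.14, 3.14, 3.14].

## Interface

Orientations are given as a unit quaternion [x, y, z, w].
In Python, from bench import r, vision, close_job gives the robot as it stands. The module is installed in compiled form; this text tells all that it offers.
- The arm moves only by the shell command python3 -m pendant 'ROWS' [OPENING] [FORCE]. ROWS is text: rows parted by semicolons, each of 6 numbers parted by spaces: the shift along the tool's x, y, z in units of 0.25 m (1.0 is 0.25 m), then the turn, a rotation vector about the tool's x, y, z in units of 1.5 rad (1.0 is 1.5 rad). A call has 1 to 8 rows; each row is the pose to reach, as a shift and turn from the pose commanded when the call began, along the tool's axes at that moment; what a row does not reach only later rows make up. A row lasts 1/10 s, in which the tool goes at most 50 mm and 8.59 degrees, less where a joint would pass 70% of its speed; a pose out of reach is approached as far as the arm can. A call with a number of a shift or a turn outside -1 to 1 is refused whole. A call with a gripper value outside its range is refused whole. OPENING is the gripper command: -1 is shut, 1 is fully open, values between are in proportion, set as the call begins (- or left out, the last holds). The fingers move at their own pace and stop on an object; FORCE is the grip in N (left out, the last holds). Time passes only in rows, so rows that repeat a pose let the fingers close. It gives the time, the measured TCP pose, the force and the opening at its end, in the units of the state.
- r.read_state(): the state, without advancing time (a new reading comes with each control period).
- vision.camera(name): name is "scene" or "top" or "wrist"; returns (picture, depth): 480x640x3 uint8, blue, green, red; 480x640 float32, m along the optical axis (not along the pixel's ray), 0 where there is no reading.
- vision.get_calibration(name): a dict with "camera_matrix" (3x3 intrinsics, pixels), "rvec" (rotation vector, rad) and "tvec" (3), from world to camera coordinates, as OpenCV has them. Camera axes: x right, y down, z forward; pixel columns grow to the right and rows downward; lengths in m; the calibration is good to about 2 mm. A picture is of the moment at which its call begins: read the wrist's pose just before it. get_calibration takes no time and is no camera call; for the wrist camera it gives the pose at the moment of the call.
- close_job(): hands the job in, once; it reports no verdict.
The state is a dict: "time": time; "joint_positions": joint angles; "joint_vel": joint speeds; "joint_torque": joint torques, N m; "ee_pos": TCP position; "eef_rot": TCP orientation; "ft_force": force on the tool from outside, world axes, zero at the start; "torque": the same for the moment, N m; "width": finger opening in m.
Only numpy, scipy, OpenCV 4.12 (cv2) and the standard library are available. Lean on these libraries where they do the work, as an engineer would, in place of code of your own. Each camera call takes 0.05 s, during which the arm holds its last target. There are 200 camera calls.

## Task

The bead jar stands in the way of the organizer box's door: with the fingertips, slide it along the table past the door's opening edge until it stands clear of the door's whole swing. Then press the shut door near its opening edge so that the push-catch lets it spring ajar, and push the door from behind its edge until it stands wide open, about square to the front of the box. Do not pinch, lift or tip anything, push gently, keep the jar off the box and its door, leave everything else where it is, and finish with the hand clear.

Things in the scene. Friction and masses are not known exactly. Their poses are not given: they have to be found in the camera images.
- organizer: Pine organizer box, fixed to the table, 120 deep (own x) x 150 wide (own y) x 140 mm high, with one door covering its front. Origin at the centre of its underside; x points into the box (the front looks along -x, towards the robot, yawed up to 0.25 rad), y to the left as the robot sees it, z up. The carcass begins 60 mm before the origin. Flat bare top.
- door (a joint): Angle of the organizer's door about its upright hinge at the left (+y) end of the front: 0 shut on the catch, positive = open towards the robot, stop at 1.6. Pine panel without handle, 133 wide x 128 high x 12 mm thick, from 6 to 134 mm above the table. Shut, its outer face lies 77 mm before the box's origin and its inner face 5 mm before the carcass. Once ajar it stays where it is left.
- door_hinge (a point): The hinge axis at the top edge of the door, in the plane of its inner face, 134 mm above the table; fixed to the box. The door panel reaches from 2 to 135 mm from it. It turns with slight friction and damping (push at its edge: under 3 N).
- door_edge (a point): The inner top corner of the door's opening (right, -y) edge, 135 mm from the hinge, 134 mm above the table; moves with the door. Once the catch is freed and the finger backs off by 80 mm or more, a damped spring drives the door to about 0.45 rad within two seconds; the gap between this corner and the carcass is then about 60 mm.
- door_press (a point): Middle of a dark round inlay (22 mm across) on the door's outer face, 108 mm from the hinge and 94 mm above the table: press here, straight into the box; moves with the door. The door gives 4 mm here against a spring of 3 to 5 N, then meets a hard stop (8 N is ample); the catch frees in the second half of that travel. Pulling cannot open it.
- jar: Bead jar: loose clear round container of diameter 58 mm, full of beads, with a white screw cap, 50 mm high in all, about 150 g, upright on the table in front of the shut door. Origin at the centre of its underside, z up along its axis.
- jar_center (a point): The middle of the bead jar, on its axis 25 mm above its underside.
- bowl: Bystander: yellow ceramic pinch bowl, 84 mm across, 36 mm high, on the table to the left of the door's swing. Origin under its centre.
- pliers: Bystander: blue-handled pliers lying on the table to the right, about 170 mm long, 70 mm wide over the handles, 16 mm high. Origin under the pivot; handles to its -x (117 mm), nose to its +x (55 mm).
- spool: Bystander: copper spool, 60 mm across, 40 mm high, right beside the box. Origin under its centre.
- tin: Bystander: aluminium tin, 60 mm across, 50 mm high, left beside the box. Origin under its centre.
- mug: Bystander: white mug, 80 mm across, 90 mm high, far right. Origin under its centre.
- bead_tray: Bystander: divided wooden tray, 160 x 110 mm, 22 mm high, far left. Origin under its centre.
Mind the look-alikes: they are no part of the job. What is shaped like the jar but green is not meant. Several things have the shape of the organizer; the one meant has the colours described above.

How it is judged:
On the way, in this order (a step that is already met when the one before it is completed fails the run):
1. the jar stands upright clear of the door's swing, the door still shut (horizontal distance between jar_center and door_hinge above 0.165 m and angle between jar's own z axis and vertical below 0.15 rad and height (world z) of jar below 0.008 m and value of joint door below 0.08 rad), for 0.2 s.
2. the door has sprung ajar (horizontal distance between jar_center and door_hinge above 0.165 m and value of joint door above 0.25 rad), for 0.2 s.
3. the door stands wide open (horizontal distance between jar_center and door_hinge above 0.165 m and value of joint door above 1.2 rad), for 0.2 s.
At the end, for the whole second after the job is handed in: The door is at rest more than 1.2 rad open; the jar rests upright on the table (tilt under 0.15 rad) with its axis more than 165 mm from the hinge axis (all of step 3 and velocity of joint door between -0.05 and 0.05 rad/s and angle between jar's own z axis and vertical below 0.15 rad and height (world z) of jar below 0.008 m and linear speed of jar below 0.02 m/s); the robot touches nothing.
It fails at once if the jar is lifted off the table or tipped (height (world z) of jar above 0.012 m or angle between jar's own z axis and vertical above 0.4 rad).
It fails at once if the jar is pinched or shoved hard (over 15 N) (contact force between the fingers and jar above 15 N).
It fails at once if the jar is pushed against the box or its door (contact force between organizer and jar above 1 N).
It fails at once if the box or its door is pushed with more than 40 N (contact force between the fingers and organizer above 40 N).
It fails at once if another thing on the table is moved more than 25 mm or lifted (distance of any of bowl, pliers, spool, tin, mug, bead_tray from where it was at the start of the episode above 0.025 m).
It also fails if it takes over 54 s, if anything falls off the work surface, if the arm or the gripper's body presses on something with over 40 N, if the wrist force passes 120 N, or if a joint passes its speed limit or range.

## Working session

There is one attempt and no reset: what is moved stays moved. The work goes in short steps, Python scripts to look and compute and a shell command to move; the robot and the scene stay as the last step left them, time stands still between calls to the robot, and variables do not carry over. Pictures are saved under pics/ and viewed, about 8 in all and at most 12, crops included, and the job is handed in when it is done.

```bash
mkdir -p pics
cat > h.py <<'E'
import numpy as np, cv2
from bench import r, vision
from scipy.spatial.transform import Rotation as R
def cal(n):
    c=vision.get_calibration(n); K=np.array(c["camera_matrix"]); Rm=cv2.Rodrigues(np.array(c["rvec"],float))[0]; t=np.array(c["tvec"],float).ravel()
    return K,Rm,t
def plane(c,uv,z):
    K,Rm,t=c; d=Rm.T@np.linalg.solve(K,[uv[0],uv[1],1]); o=-Rm.T@t
    return o+d*(z-o[2])/d[2]
def pt(c,uv,dep):
    K,Rm,t=c; p=np.linalg.solve(K,[uv[0],uv[1],1])*dep
    return Rm.T@(p-t)
def cloud(c,dep):
    K,Rm,t=c; v,u=np.indices(dep.shape); p=np.stack([(u-K[0,2])/K[0,0]*dep,(v-K[1,2])/K[1,1]*dep,dep],-1)
    return (p-t)@Rm
def proj(c,P):
    K,Rm,t=c; q=K@(Rm@np.array(P)+t); return q[:2]/q[2]
E
python3 - <<'E'
from h import *
for n in ("scene","top"):
    p,d=vision.camera(n); c=cal(n); cv2.imwrite(f"pics/{n}0.png",p); np.savez(f"{n}0.npz",p=p,d=d,K=c[0],R=c[1],t=c[2]); print(n,-c[1].T@c[2])
s=r.read_state(); print(s); print(R.from_quat(s["eef_rot"]).as_matrix().round(3), vars(r) if hasattr(r,'__dict__') else '')
E
```

```text
scene [1.36630233 0.09142785 1.24623722]
top [ 0.43853068 -0.03061506  1.32928058]
{'time': 0.1, 'joint_positions': array([ 1.15546819,  0.332787  , -0.0646867 ,  1.46084443,  0.02163251,
        1.34988234, -0.08849881]), 'joint_vel': array([-1.17732941e-03, -5.12586300e-05,  2.37600714e-05, -1.68920160e-03,
        3.13601662e-04, -4.07785317e-04,  1.08689736e-03]), 'joint_torque': array([ 6.91263795e-04, -6.24550366e+01,  2.38218892e-02, -3.90720284e+01,
       -6.15136279e-02,  3.64460098e-02,  5.46123999e-05]), 'ee_pos': array([ 0.23904615, -0.57711805,  0.22185316]), 'eef_rot': array([-0.69340108, -0.13838219,  0.69363247, -0.13754748]), 'ft_force': array([ 1.07558776,  0.14980219, -0.19474859]), 'torque': array([ 0.03487791,  0.00243613, -0.00404943]), 'width': 0.08704904929188816}
[[-0.001  0.383 -0.924]
 [ 0.001 -0.924 -0.383]
 [-1.    -0.001  0.   ]] {}
```

View pics/scene0.png

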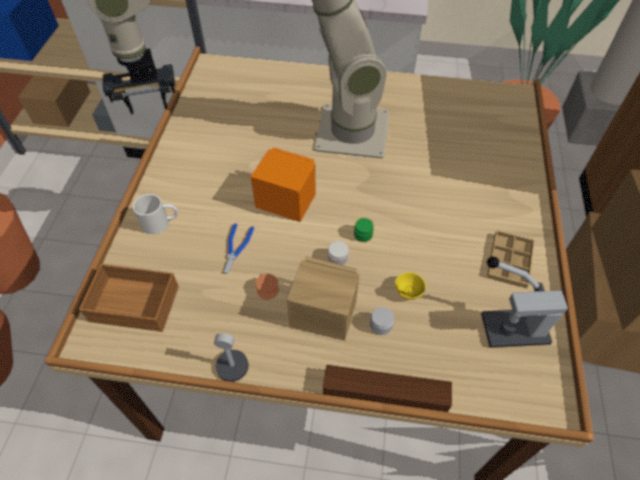

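View pics/top0.png

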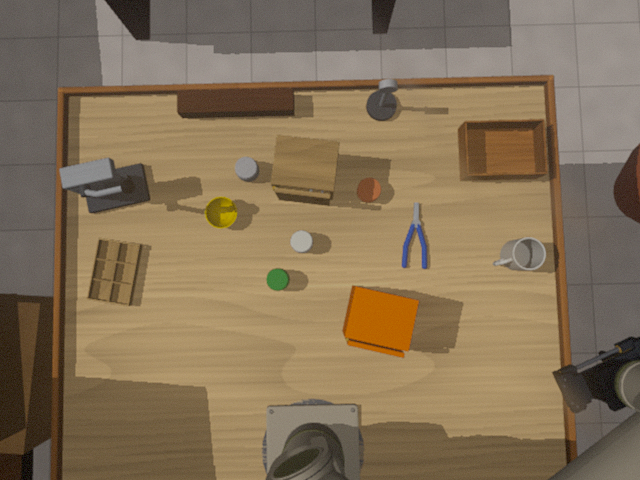

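The top view shows the pine organizer at (305,170) and the white-capped jar at (302,241). The green decoy is at (278,280), the orange decoy box at (381,321), the spool at (369,190), the pliers at (415,238), the bowl at (222,212) and the tin at (247,169). Next I measure their positions.

```bash
cat > m.py <<'E'
from h import *
def load(n):
    z=np.load(n+"0.npz"); return z["p"],z["d"],(z["K"],z["R"],z["t"])
p,d,c=load("top"); W=cloud(c,d)
def stat(name,c0,rad,zlo,zhi):
    v,u=np.indices(d.shape); m=((u-c0[0])**2+(v-c0[1])**2<rad**2)&(d>0)&(W[...,2]>zlo)&(W[...,2]<zhi)
    P=W[m]; (cx,r0)=cv2.minEnclosingCircle(P[:,:2].astype(np.float32)); print(name,len(P),"circ",np.round(cx,4),round(r0,4),"z med/max",P[:,2].mean().round(4),P[:,2].max().round(4)); return P
print("table z",W[300:340,200:240,2].mean())
for n,q,rad in (("jar",(302,241),20),("green",(278,280),20),("bowl",(222,212),24),("tin",(247,169),18),("spool",(369,190),20),("mug",(528,254),26)): stat(n,q,rad,.025,.12)
stat("pliers",(415,238),45,.006,.03)
P=stat("box",(305,170),60,.125,.16); rc=cv2.minAreaRect((P[:,:2]*1000).astype(np.float32)); print(rc, cv2.boxPoints(rc))
P=stat("orange",(381,321),60,.12,.18); print(cv2.boxPoints(cv2.minAreaRect((P[:,:2]*1000).astype(np.float32))))
ps,ds,cs=load("scene"); Ws=cloud(cs,ds)
m=(Ws[...,2]>.13)&(Ws[...,2]<.16)&(abs(Ws[...,0]-.75)<.2)&(abs(Ws[...,1])<.15)&(ds>0)
P=Ws[m]; print("scene box",len(P),P[:,2].mean(),cv2.minAreaRect((P[:,:2]*1000).astype(np.float32)), cv2.boxPoints(cv2.minAreaRect((P[:,:2]*1000).astype(np.float32))))
# white cap in both views
for n,(pp,dd,cc),q,rad in (("top",(p,d,c),(302,241),20),("scene",(ps,ds,cs),(338,253),16)):
    h=cv2.cvtColor(pp,cv2.COLOR_BGR2HSV); v,u=np.indices(dd.shape); m=(h[...,1]<40)&(h[...,2]>150)&((u-q[0])**2+(v-q[1])**2<rad**2)
    uv=(u[m].mean(),v[m].mean()); print(n,m.sum(),uv,plane(cc,uv,.05),pt(cc,uv,np.median(dd[m])))
cv2.imwrite("pics/crop0.png",cv2.resize(np.hstack([p[90:310,180:400],ps[210:430,240:460][:220]]),None,fx=1.8,fy=1.8,interpolation=cv2.INTER_CUBIC))
E
python3 m.py
```

```text
table z 0.0037352298733148957
jar 398 circ [0.5279 0.0184] 0.0288 z med/max 0.0485 0.057
green 411 circ [0.4335 0.0804] 0.0289 z med/max 0.0484 0.06
bowl 293 circ [0.6071 0.2228] 0.042 z med/max 0.0332 0.0435
tin 447 circ [0.719 0.155] 0.0301 z med/max 0.0476 0.0588
spool 424 circ [ 0.6572 -0.1567] 0.0302 z med/max 0.0396 0.046
mug 778 circ [ 0.4777 -0.5232] 0.0512 z med/max 0.065 0.0957
pliers 659 circ [ 0.5298 -0.2728] 0.113 z med/max 0.0114 0.0197
box 3504 circ [0.7022 0.0035] 0.0985 z med/max 0.1392 0.1479
((698.3568115234375, 3.7090530395507812), (150.18679809570312, 138.5342559814453), 82.06101989746094) [[619.3818   -61.097572]
 [756.5883   -80.2317  ]
 [777.33185   68.51568 ]
 [640.1253    87.6498  ]]
orange 3793 circ [ 0.3335 -0.1646] 0.0974 z med/max 0.1389 0.1478
[[ 245.9358   -221.98932 ]
 [ 379.002    -254.54984 ]
 [ 414.77515  -108.354675]
 [ 281.70892   -75.79416 ]]
scene box 2969 0.13966678012266617 ((697.8992919921875, 2.9586944580078125), (150.3826904296875, 141.86070251464844), 81.82902526855469) [[617.0022   -61.388184]
 [757.42285  -81.55049 ]
 [778.7964    67.30557 ]
 [638.37573   87.46788 ]]
top 353 (np.float64(300.79320113314446), np.float64(240.77053824362605)) [0.52683221 0.01966986 0.05      ] [0.52682526 0.0196659  0.05010072]
scene 286 (np.float64(338.76223776223776), np.float64(250.06293706293707)) [0.53252917 0.01903214 0.05      ] [0.53177625 0.01896676 0.04891976]
```

View pics/crop0.png

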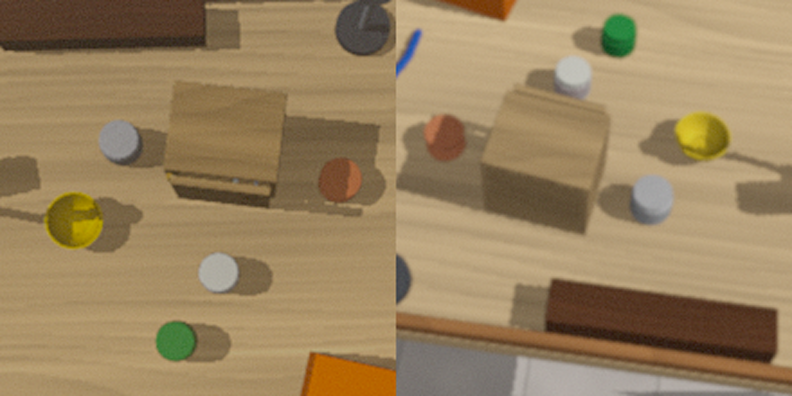

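Run:
```python
from m import *
print('----')
for uv in ((272.8,185.6),(330.5,196.1)): print("door end",plane(c,uv,.134))
a=-0.1415; ex=np.array([np.cos(a),np.sin(a)]); ey=np.array([-np.sin(a),np.cos(a)]); o=np.array([.708,.002])
for uv in ((272.8,185.6),(330.5,196.1)): q=plane(c,uv,.134)[:2]-o; print("own",q@ex,q@ey)
g=p[165:225,262:342].astype(float); g=np.clip(g*2.2,0,255).astype(np.uint8)
cv2.imwrite("pics/door0.png",cv2.resize(g,None,fx=10,fy=10,interpolation=cv2.INTER_CUBIC))
```

```text
table z 0.0037352298733148957
jar 398 circ [0.5279 0.0184] 0.0288 z med/max 0.0485 0.057
green 411 circ [0.4335 0.0804] 0.0289 z med/max 0.0484 0.06
bowl 293 circ [0.6071 0.2228] 0.042 z med/max 0.0332 0.0435
tin 447 circ [0.719 0.155] 0.0301 z med/max 0.0476 0.0588
spool 424 circ [ 0.6572 -0.1567] 0.0302 z med/max 0.0396 0.046
mug 778 circ [ 0.4777 -0.5232] 0.0512 z med/max 0.065 0.0957
pliers 659 circ [ 0.5298 -0.2728] 0.113 z med/max 0.0114 0.0197
box 3504 circ [0.7022 0.0035] 0.0985 z med/max 0.1392 0.1479
((698.3568115234375, 3.7090530395507812), (150.18679809570312, 138.5342559814453), 82.06101989746094) [[619.3818   -61.097572]
 [756.5883   -80.2317  ]
 [777.33185   68.51568 ]
 [640.1253    87.6498  ]]
orange 3793 circ [ 0.3335 -0.1646] 0.0974 z med/max 0.1389 0.1478
[[ 245.9358   -221.98932 ]
 [ 379.002    -254.54984 ]
 [ 414.77515  -108.354675]
 [ 281.70892   -75.79416 ]]
scene box 2969 0.13966678012266617 ((697.8992919921875, 2.9586944580078125), (150.3826904296875, 141.86070251464844), 81.82902526855469) [[617.0022   -61.388184]
 [757.42285  -81.55049 ]
 [778.7964    67.30557 ]
 [638.37573   87.46788 ]]
top 353 (np.float64(300.79320113314446), np.float64(240.77053824362605)) [0.52683221 0.01966986 0.05      ] [0.52682526 0.0196659  0.05010072]
scene 286 (np.float64(338.76223776223776), np.float64(250.06293706293707)) [0.53252917 0.01903214 0.05      ] [0.53177625 0.01896676 0.04891976]
----
door end [0.65326154 0.08000595 0.134     ]
door end [ 0.6249717  -0.05574733  0.134     ]
own -0.06519242306176275 0.06950665391788324
own -0.07405447293975934 -0.0688795149738914
```

View pics/door0.png

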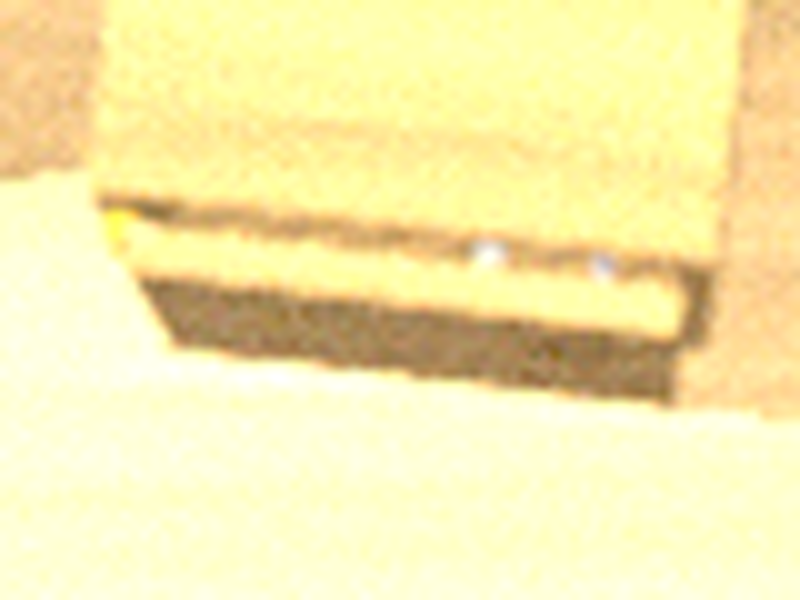

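```bash
python3 -m pendant '-0.1 0 0 0.1 0 0; -0.1 0 0 0.2 0 0; -0.1 0 0 0.3 0 0; -0.1 0 0 0.355 0 0; -0.1 0 0 0.355 0 0' -1; python3 -c "
from h import *
s=r.read_state();M=R.from_quat(s['eef_rot']).as_matrix();print(M.round(3));print(((np.array([.515,.095,.22])-s['ee_pos'])@M/.25).round(3))"
```

```text
time: 0.6
ee_pos: [0.2392, -0.5772, 0.2471]
eef_rot: [-0.705, 0.05, 0.706, 0.05]
ft_force: [0.3, -0.6, -0.3]
width: 0.0547
[[-0.    -0.14  -0.99 ]
 [ 0.001 -0.99   0.14 ]
 [-1.    -0.001  0.   ]]
[ 0.11  -2.817 -0.715]
```

The door strip spans own y of about +0.070 to -0.066, so the hinge is at about (0.653, 0.080). The jar is at about (0.529, 0.019). Moving over to the jar's left side.

```bash
python3 -m pendant '0 -0.18 -0.05 0 0 0; 0 -0.36 -0.1 0 0 0; 0 -0.54 -0.16 0 0 0; 0 -0.72 -0.21 0 0 0; 0 -0.9 -0.26 0 0 0; 0 -0.937 -0.271 0 0 0' -1; python3 -m pendant '0 -0.18 -0.05 0 0 0; 0 -0.36 -0.1 0 0 0; 0 -0.54 -0.16 0 0 0; 0 -0.72 -0.21 0 0 0; 0 -0.9 -0.26 0 0 0; 0 -0.937 -0.271 0 0 0'; python3 -m pendant '0 -0.18 -0.05 0 0 0; 0 -0.36 -0.1 0 0 0; 0 -0.54 -0.16 0 0 0; 0 -0.72 -0.21 0 0 0; 0 -0.9 -0.26 0 0 0; 0 -0.937 -0.271 0 0 0; 0 -0.937 -0.271 0 0 0; 0 -0.937 -0.271 0 0 0'
python3 - <<'E'
from h import *
s=r.read_state(); c=cal("wrist"); p,d=vision.camera("wrist"); cv2.imwrite("pics/wrist1.png",p)
print(s["ee_pos"],s["joint_positions"].round(2),s["width"]); print(R.from_quat(s['eef_rot']).as_matrix().round(3)); print("cam",-c[1].T@c[2])
W=cloud(c,d); m=(d>0)&(W[...,2]>.04)&(W[...,2]<.06)&(abs(W[...,0]-.53)<.06)&(abs(W[...,1]-.01)<.06); P=W[m]
if len(P): print(len(P),cv2.minEnclosingCircle(P[:,:2].astype(np.float32)),P.mean(0))
E
```

```text
time: 1.2
ee_pos: [0.3416, -0.3501, 0.2478]
eef_rot: [0.706, -0.046, -0.705, -0.046]
ft_force: [-0.6, -0.4, -1.0]
width: 0.007
time: 1.8
ee_pos: [0.4403, -0.1275, 0.2478]
eef_rot: [0.706, -0.046, -0.705, -0.046]
ft_force: [-0.2, 0.3, 0.7]
width: 0.0007
time: 2.6
ee_pos: [0.5384, 0.0883, 0.2472]
eef_rot: [-0.705, 0.05, 0.706, 0.049]
ft_force: [-0.2, -0.4, -0.5]
width: 0.0005
[0.53839058 0.08833982 0.24715118] [ 0.32  0.2  -0.65  1.61  0.12  1.37 -2.05] 0.000507294978089407
[[-0.001 -0.14  -0.99 ]
 [-0.001 -0.99   0.14 ]
 [-1.     0.001  0.001]]
cam [0.61991637 0.07787998 0.40912689]
2032 ((0.5278462767601013, 0.018311310559511185), 0.027103981003165245) [0.52912565 0.01886358 0.04953734]
```

View pics/wrist1.png

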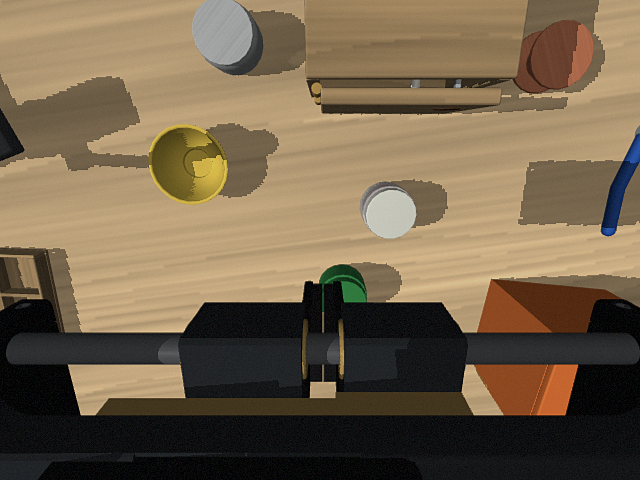

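The wrist view shows the jar cap at (390,213), the brass hinge pin at (317,92) and the door strip from (322,97) to (500,97), parallel to the tool axis. The finger is lined up with the jar's centre, so I descend and push along tool +y, parallel to the door.

```bash
python3 - <<'E'
from h import *
c=cal("wrist")
for n,uv in (("pin",(317,92)),("inner left",(322,88)),("inner right",(501,90)),("outer right",(501,105))): print(n,plane(c,uv,.134).round(4))
E
python3 -m pendant '0.18 0 0 0 0 0; 0.36 0 0 0 0 0; 0.54 0 0 0 0 0; 0.7 0 0 0 0 0; 0.82 0 0 0 0 0; 0.9 0 0 0 0 0; 0.93 0 0 0 0 0; 0.93 0 0 0 0 0'; python3 -m pendant '0 0.03 0 0 0 0; 0 0.06 0 0 0 0; 0 0.08 0 0 0 0; 0 0.1 0 0 0 0; 0 0.12 0 0 0 0; 0 0.14 0 0 0 0; 0 0.16 0 0 0 0; 0 0.18 0 0 0 0'; python3 -m pendant '0 0.02 0 0 0 0; 0 0.04 0 0 0 0; 0 0.06 0 0 0 0; 0 0.08 0 0 0 0; 0 0.1 0 0 0 0; 0 0.11 0 0 0 0; 0 0.12 0 0 0 0; 0 0.12 0 0 0 0'
python3 - <<'E'
from h import *
s=r.read_state(); c=cal("wrist"); p,d=vision.camera("wrist"); cv2.imwrite("pics/wrist2.png",p)
print(s["ee_pos"])
p,d=vision.camera("top"); cv2.imwrite("pics/top2.png",p); W=cloud(cal("top"),d)
h=cv2.cvtColor(p,cv2.COLOR_BGR2HSV); m=(d>0)&(W[...,2]>.04)&(W[...,2]<.06)&(abs(W[...,0]-.53)<.09)&(abs(W[...,1]+.02)<.1)&(h[...,1]<50)&(h[...,2]>140); P=W[m]; print(len(P)); 
if len(P): print(P.mean(0),cv2.minEnclosingCircle(P[:,:2].astype(np.float32)))
E
```

```text
pin [0.6478 0.0774 0.134 ]
inner left [0.6499 0.0734 0.134 ]
inner right [ 0.6302 -0.0553  0.134 ]
outer right [ 0.6199 -0.0554  0.134 ]
time: 3.45
ee_pos: [0.538, 0.0887, 0.0147]
eef_rot: [-0.705, 0.05, 0.706, 0.05]
ft_force: [0.0, -0.3, 0.0]
width: 0.0005
time: 4.25
ee_pos: [0.5322, 0.0456, 0.0151]
eef_rot: [0.705, -0.049, -0.705, -0.049]
ft_force: [0.9, 2.3, 1.4]
width: 0.0006
time: 5.05
ee_pos: [0.5279, 0.0155, 0.015]
eef_rot: [-0.705, 0.05, 0.705, 0.049]
ft_force: [-0.4, -0.0, 1.5]
width: 0.0005
[0.52789863 0.01547662 0.01502259]
0
```

View pics/wrist2.png

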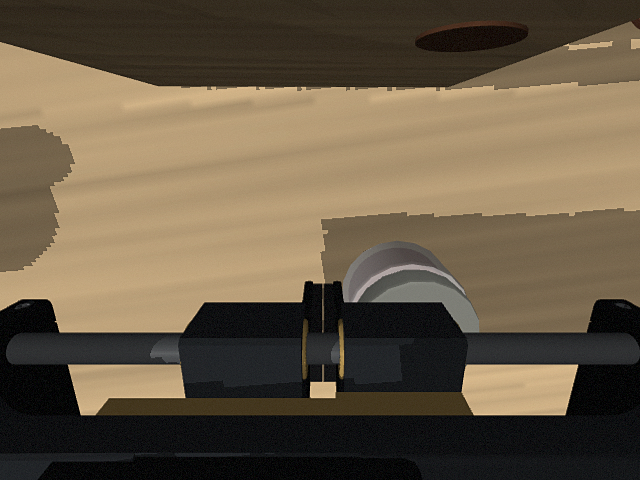

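The wrist view shows the jar at (410,290) against the finger. I fit the jar's axis from this depth image before pushing on.

```bash
cat > jar.py <<'E'
from h import *
def jar():
    s=r.read_state(); c=cal("wrist"); p,d=vision.camera("wrist"); W=cloud(c,d)
    h=cv2.cvtColor(p,cv2.COLOR_BGR2HSV)
    m=(d>0)&(W[...,2]>.012)&(W[...,2]<.052)&(np.hypot(W[...,0]-s["ee_pos"][0]+.006,W[...,1]-s["ee_pos"][1]+.043)<.05)&(h[...,1]<70)&(h[...,2]>60)
    P=W[m]; print("tcp",s["ee_pos"].round(4),"n",len(P))
    for lo,hi in ((.015,.03),(.03,.043),(.043,.052)):
        Q=P[(P[:,2]>lo)&(P[:,2]<hi)]
        if len(Q)>30:
            A=np.c_[2*Q[:,:2],np.ones(len(Q))]; x=np.linalg.lstsq(A,(Q[:,:2]**2).sum(1),rcond=None)[0]; print(lo,len(Q),"fit",x[:2].round(4),np.sqrt(x[2]+x[0]**2+x[1]**2).round(4),"x max",Q[:,0].max().round(4),"y min/max",Q[:,1].min().round(4),Q[:,1].max().round(4))
    return p
if __name__=="__main__": jar()
E
python3 jar.py
```

```text
tcp [0.5278 0.0156 0.0149] n 5952
0.015 1159 fit [ 0.522  -0.0222] 0.0286 x max 0.5511 y min/max -0.0427 0.0062
0.03 1739 fit [ 0.5225 -0.0222] 0.027 x max 0.5509 y min/max -0.0494 0.0044
0.043 2852 fit [ 0.5274 -0.0231] 0.0196 x max 0.5493 y min/max -0.0486 -0.0018
```

The jar is centred on the finger, with about 0.5 mm of lateral offset. I push it 50 mm further.

```bash
python3 -m pendant '0 0.02 0 0 0 0; 0 0.04 0 0 0 0; 0 0.06 0 0 0 0; 0 0.08 0 0 0 0; 0 0.1 0 0 0 0; 0 0.12 0 0 0 0; 0 0.14 0 0 0 0; 0 0.15 0 0 0 0';  python3 -m pendant '0 0.02 0 0 0 0; 0 0.035 0 0 0 0; 0 0.045 0 0 0 0; 0 0.05 0 0 0 0; 0 0.05 0 0 0 0; 0 0.03 0 0 0 0; 0 -0.02 0 0 0 0; 0 -0.1 0 0 0 0'; python3 jar.py
```

```text
time: 6.0
ee_pos: [0.5226, -0.022, 0.015]
eef_rot: [-0.705, 0.05, 0.705, 0.049]
ft_force: [0.9, 1.5, 1.4]
width: 0.0007
time: 6.8
ee_pos: [0.5263, 0.0037, 0.015]
eef_rot: [0.705, -0.05, -0.705, -0.05]
ft_force: [-0.0, 0.4, 0.4]
width: 0.0007
tcp [0.5263 0.0037 0.015 ] n 9959
0.015 1397 fit [ 0.5154 -0.0713] 0.0283 x max 0.5444 y min/max -0.085 -0.043
0.03 1757 fit [ 0.5181 -0.0704] 0.0245 x max 0.5442 y min/max -0.0863 -0.0447
0.043 6542 fit [ 0.5167 -0.0687] 0.0196 x max 0.5425 y min/max -0.0892 -0.0487
```

The jar stands about 200 mm from the hinge. I raise the hand to the press height, stand off from the door and measure its face.

```bash
python3 -m pendant '-0.15 0 0 0 0 0; -0.28 0 0 0 0 0; -0.28 0.02 -0.06 0 0 0; -0.28 0.04 -0.13 0 0 0; -0.28 0.06 -0.18 0 0 0; -0.28 0.068 -0.208 0 0 0; -0.28 0.068 -0.208 0 0 0'
cat > door.py <<'E'
from h import *
s=r.read_state(); c=cal("wrist"); p,d=vision.camera("wrist"); W=cloud(c,d); M=R.from_quat(s['eef_rot']).as_matrix()
T=(W-s["ee_pos"])@M   # tool frame
print("tcp",s["ee_pos"].round(4),s["time"])
m=(d>0)&(W[...,2]>.122)&(W[...,2]<.137)&(T[...,2]<-.005)&(T[...,2]>-.09)&(abs(T[...,1])<.15)&(np.hypot(W[...,0]-.65,W[...,1]-.077)<.145)
q=T[m]; print("door top pts",len(q))
for y in np.arange(-.12,.06,.02):
    k=q[abs(q[:,1]-y)<.005]
    if len(k)>5: print("y",round(y,3),"z min/max",k[:,2].min().round(4),k[:,2].max().round(4))
if len(q): print("y range",q[:,1].min(),q[:,1].max())
import sys; cv2.imwrite(f"pics/{sys.argv[1]}.png",p); np.savez("w.npz",T=T,W=W,p=p,d=d)
E
python3 door.py wrist3
```

```text
time: 7.55
ee_pos: [0.5757, -0.0201, 0.0848]
eef_rot: [-0.705, 0.049, 0.705, 0.049]
ft_force: [-0.9, -0.4, 0.3]
width: 0.0007
tcp [ 0.5757 -0.0201  0.0848] 7.55
door top pts 16240
y -0.1 z min/max -0.0646 -0.0491
y -0.08 z min/max -0.0617 -0.0493
y -0.06 z min/max -0.0665 -0.0495
y -0.04 z min/max -0.0615 -0.0496
y -0.02 z min/max -0.0665 -0.0495
y 0.0 z min/max -0.0613 -0.0084
y 0.02 z min/max -0.0612 -0.0488
y range -0.11234877723548865 0.03514424689919017
```

View pics/wrist3.png

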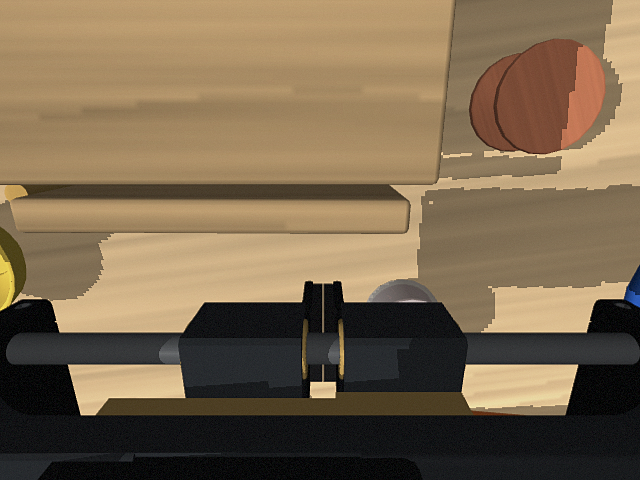

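The wrist view shows the door strip from (12,215) to (410,215), with its face 49 mm ahead of the TCP and its edge at about tool y = +0.033. I approach to near contact and then press slowly.

```bash
python3 -m pendant '0 0.01 -0.05 0 0 0; 0 0.02 -0.1 0 0 0; 0 0.02 -0.13 0 0 0; 0 0.02 -0.14 0 0 0; 0 0.02 -0.148 0 0 0; 0 0.02 -0.154 0 0 0; 0 0.02 -0.158 0 0 0; 0 0.02 -0.162 0 0 0'; python3 -m pendant '0 0 -0.003 0 0 0; 0 0 -0.006 0 0 0; 0 0 -0.008 0 0 0; 0 0 -0.008 0 0 0'
```

```text
time: 8.4
ee_pos: [0.6141, -0.0309, 0.085]
eef_rot: [-0.705, 0.049, 0.706, 0.049]
ft_force: [-4.3, -0.1, 2.3]
width: 0.0006
time: 8.8
ee_pos: [0.6166, -0.0315, 0.085]
eef_rot: [-0.705, 0.049, 0.705, 0.049]
ft_force: [-4.5, -0.3, 1.6]
width: 0.0004
```

Contact reads about 4.5 N. I press a little further, until the hard stop.

```bash
python3 -m pendant '0 0 -0.003 0 0 0; 0 0 -0.005 0 0 0; 0 0 -0.006 0 0 0; 0 0 -0.006 0 0 0'
```

```text
time: 9.2
ee_pos: [0.6172, -0.0317, 0.085]
eef_rot: [-0.705, 0.05, 0.706, 0.049]
ft_force: [-10.8, -1.4, 5.7]
width: 0.0006
```

Hard stop reached at about 11 N. Backing off 100 mm.

```bash
python3 -m pendant '0 0 0.1 0 0 0; 0 0 0.28 0 0 0; 0 0 0.42 0 0 0; 0 0 0.42 0 0 0; 0 0 0.42 0 0 0; 0 0 0.42 0 0 0; 0 0 0.42 0 0 0; 0 0 0.42 0 0 0'; python3 -m pendant '0 0 0 0 0 0; 0 0 0 0 0 0; 0 0 0 0 0 0; 0 0 0 0 0 0; 0 0 0 0 0 0; 0 0 0 0 0 0; 0 0 0 0 0 0; 0 0 0 0 0 0';python3 -m pendant '0 0 0 0 0 0; 0 0 0 0 0 0; 0 0 0 0 0 0; 0 0 0 0 0 0; 0 0 0 0 0 0'
python3 door.py wrist4
```

```text
time: 10.0
ee_pos: [0.5149, -0.0169, 0.085]
eef_rot: [0.705, -0.049, -0.705, -0.05]
ft_force: [0.3, 0.6, 0.6]
width: 0.0005
time: 10.8
ee_pos: [0.5142, -0.017, 0.0851]
eef_rot: [0.705, -0.049, -0.705, -0.049]
ft_force: [0.1, -0.2, 1.1]
width: 0.0004
time: 11.3
ee_pos: [0.5142, -0.017, 0.085]
eef_rot: [0.705, -0.049, -0.705, -0.049]
ft_force: [0.3, 1.4, -0.1]
width: 0.0004
tcp [ 0.5142 -0.017   0.085 ] 11.3
door top pts 9002
y -0.06 z min/max -0.09 -0.0827
y -0.04 z min/max -0.09 -0.0732
y -0.02 z min/max -0.0815 -0.064
y 0.0 z min/max -0.072 -0.0549
y range -0.07043952428731264 0.008980859261912062
```

View pics/wrist4.png

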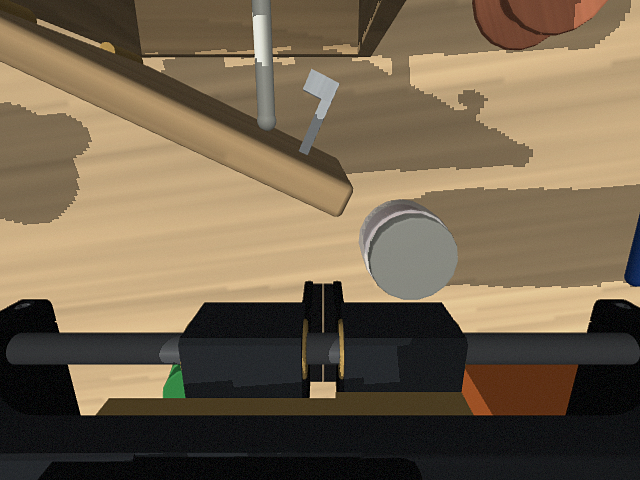

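The door is ajar at about 0.45 rad: its edge corner is at (351,182), a plunger rod at (265,120) and the latch hook at (315,90). I locate these in own axes from the hinge (u outward, w to the right).

Run:
```python
from h import *
z=np.load("w.npz"); W=z["W"]; d=z["d"]
a=-.1405; ex=np.array([np.cos(a),np.sin(a)]); ey=np.array([-np.sin(a),np.cos(a)]); H=np.array([.6505,.077])
for n,(u,v) in dict(edge_in=(349,184),edge_out=(340,210),hook_base=(305,148),hook_mid=(315,115),hook_tip=(308,76),hook_tip2=(334,88),rod=(265,118),rod_up=(263,60),carc_r=(362,48),door_mid=(180,105),pin=(107,47)).items():
    q=W[v,u]; g=q[:2]-H; print(n,"u",(-g@ex).round(4),"w",(-g@ey).round(4),"z",q[2].round(4), "r",np.hypot(*g).round(4))
t=np.array([.5142,-.017])-H; print("tcp u,w",-t@ex,-t@ey)
```

```text
edge_in u 0.056 w 0.1198 z 0.1319 r 0.1323
edge_out u 0.0643 w 0.1169 z 0.1338 r 0.1334
hook_base u 0.0459 w 0.104 z 0.0998 r 0.1136
hook_mid u 0.0332 w 0.1081 z 0.099 r 0.1131
hook_tip u 0.0193 w 0.1056 z 0.1012 r 0.1073
hook_tip2 u 0.0236 w 0.1155 z 0.1016 r 0.1179
rod u 0.0337 w 0.0851 z 0.0795 r 0.0915
rod_up u 0.0098 w 0.0852 z 0.0782 r 0.0857
carc_r u -0.0061 w 0.1336 z 0.0235 r 0.1337
door_mid u 0.0319 w 0.068 z 0.1339 r 0.0751
pin u -0.0023 w -0.0006 z 0.0442 r 0.0023
tcp u,w 0.12179332226330147 0.11216094084870892
```

The hook and rod tops are at or below z = 0.10. With the TCP at z = 0.112 the finger passes over them and still overlaps the door panel by 22 mm. I go around the edge and in behind the door.

```bash
python3 -m pendant '-0.1 0.06 0 0 0 0; -0.108 0.16 0 0 0 0; -0.108 0.224 0 0 0 0; -0.108 0.224 -0.12 0 0 0; -0.108 0.224 -0.24 0 0 0; -0.108 0.224 -0.33 0 0 0; -0.108 0.224 -0.348 0 0 0; -0.108 0.224 -0.348 0 0 0'; python3 -m pendant '0 -0.05 0 0 0 0; 0 -0.1 0 0 0 0; 0 -0.15 0 0 0 0; 0 -0.18 0 0 0 0; 0 -0.2 0 0 0 0; 0 -0.208 0 0 0 0; 0 -0.208 0 0 0 0'
python3 - <<'E'
from h import *
ex=np.array([np.cos(-.1405),np.sin(-.1405)]); ey=np.array([-ex[1],ex[0]])
s=r.read_state(); g=s["ee_pos"][:2]-[.6505,.077]; u,w=-g@ex,-g@ey; print("u,w",u,w)
for a,(W,U) in {.6:(104.8,55.8),.8:(91.9,75.3),1.0:(74.8,92.2),1.2:(54.2,105.5),1.4:(30.9,114.4),1.5:(18.5,117)}.items(): print(a,"dy %.3f dz %.3f"%((W/1e3-w)/.25,(U/1e3-u)/.25))
E
```

```text
time: 12.15
ee_pos: [0.5926, -0.0843, 0.1116]
eef_rot: [-0.705, 0.049, 0.706, 0.049]
ft_force: [0.1, -0.0, -0.7]
width: 0.0007
time: 12.85
ee_pos: [0.5998, -0.033, 0.112]
eef_rot: [0.705, -0.049, -0.705, -0.049]
ft_force: [-0.6, -0.7, 0.6]
width: 0.0
u,w 0.03477665664244925 0.11604273900218944
0.6 dy -0.045 dz 0.084
0.8 dy -0.097 dz 0.162
1.0 dy -0.165 dz 0.230
1.2 dy -0.247 dz 0.283
1.4 dy -0.341 dz 0.318
1.5 dy -0.390 dz 0.329
```

```bash
python3 -m pendant '0 -0.012 0.024 0 0 0; 0 -0.025 0.046 0 0 0; 0 -0.036 0.067 0 0 0; 0 -0.045 0.084 0 0 0; 0 -0.058 0.104 0 0 0; 0 -0.071 0.124 0 0 0; 0 -0.084 0.143 0 0 0; 0 -0.097 0.162 0 0 0'; python3 -m pendant '0 -0.017 0.017 0 0 0; 0 -0.034 0.034 0 0 0; 0 -0.051 0.051 0 0 0; 0 -0.068 0.068 0 0 0; 0 -0.088 0.082 0 0 0; 0 -0.109 0.095 0 0 0; 0 -0.13 0.108 0 0 0; 0 -0.15 0.121 0 0 0'; python3 -m pendant '0 -0.024 0.009 0 0 0; 0 -0.048 0.018 0 0 0; 0 -0.071 0.027 0 0 0; 0 -0.094 0.035 0 0 0; 0 -0.115 0.04 0 0 0; 0 -0.13 0.043 0 0 0; 0 -0.143 0.046 0 0 0; 0 -0.143 0.046 0 0 0'; python3 door.py wrist5
```

```text
time: 13.65
ee_pos: [0.5628, -0.0031, 0.1121]
eef_rot: [0.705, -0.049, -0.705, -0.049]
ft_force: [2.0, -1.2, 0.2]
width: 0.0003
time: 14.45
ee_pos: [0.5381, 0.0385, 0.1121]
eef_rot: [0.705, -0.049, -0.705, -0.049]
ft_force: [1.9, -0.4, 0.1]
width: 0.0006
time: 15.25
ee_pos: [0.5318, 0.0755, 0.112]
eef_rot: [-0.705, 0.049, 0.705, 0.049]
ft_force: [0.7, -0.1, 0.1]
width: 0.0009
tcp [0.5318 0.0755 0.112 ] 15.25
door top pts 6627
y -0.02 z min/max -0.09 -0.0099
y 0.0 z min/max -0.0113 -0.0052
y range -0.02832730414830589 0.008037640119376282
```

View pics/wrist5.png

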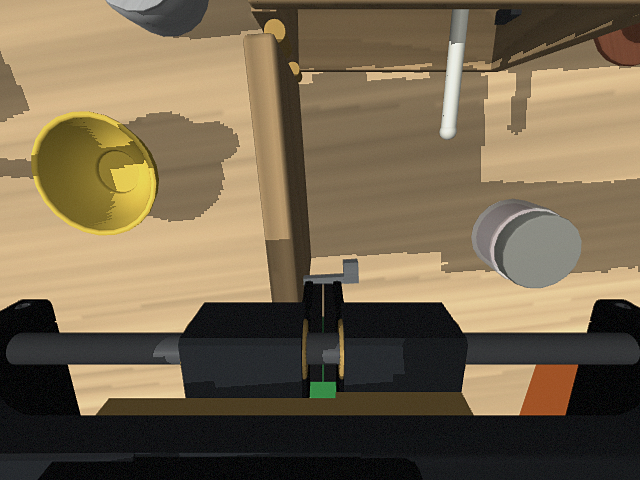

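The door is at about 1.5 rad, with its strip running from (262,40) to (285,290). I move the hand right, away from the door, then up and away to the right for a check from the top.

```bash
python3 -m pendant '0 0.03 0 0 0 0; 0 0.1 0 0 0 0; -0.1 0.16 0 0 0 0; -0.3 0.16 0 0 0 0; -0.48 0.16 0 0 0 0; -0.6 0.25 0 0 0 0; -0.6 0.4 0 0 0 0; -0.6 0.55 0 0 0 0'; python3 -m pendant '0 0.18 0.06 0 0 0; 0 0.36 0.12 0 0 0; 0 0.54 0.18 0 0 0; 0 0.7 0.2 0 0 0; 0 0.8 0.2 0 0 0; 0 0.8 0.2 0 0 0; 0 0.8 0.2 0 0 0; 0 0.8 0.2 0 0 0'
python3 - <<'E'
from h import *
p,d=vision.camera("top"); c=cal("top"); W=cloud(c,d); cv2.imwrite("pics/top6.png",p)
H=np.array([.6505,.077]); a=-.1405; ex=np.array([np.cos(a),np.sin(a)]); ey=np.array([-ex[1],ex[0]])
G=W[...,:2]-H; u,w=-G@ex,-G@ey
m=(d>0)&(W[...,2]>.11)&(W[...,2]<.15)&(u>.03)&(u<.15)&(abs(w)<.07); print("door n",m.sum(),"theta",np.polyfit(u[m],w[m],1)[0], "w mean",w[m].mean(),"u max",u[m].max())
print("theta ~",np.pi/2-np.arctan(np.polyfit(u[m],w[m],1)[0]))
v_,u_=np.indices(d.shape)
for n,x,y,R0 in (("jar",.515,-.071,.05),("bowl",.607,.223,.06),("tin",.719,.155,.045),("spool",.657,-.157,.045),("mug",.478,-.523,.07)):
    k=(d>0)&(W[...,2]>.025)&(W[...,2]<.12)&(np.hypot(W[...,0]-x,W[...,1]-y)<R0); P=W[k]
    if len(P): cc,rr=cv2.minEnclosingCircle(P[:,:2].astype(np.float32)); print(n,len(P),np.round(cc,4),round(rr,4),P[:,2].mean().round(4),"hinge dist",np.hypot(*(np.array(cc)-H)).round(3))
k=(d>0)&(W[...,2]>.006)&(W[...,2]<.03)&(np.hypot(u_-415,v_-238)<45); P=W[k]; print("pliers",len(P),cv2.minEnclosingCircle(P[:,:2].astype(np.float32)))
s=r.read_state(); print(s["time"],s["ee_pos"],s["ft_force"],abs(s["joint_vel"]).max())
E
```

```text
time: 16.1
ee_pos: [0.5128, -0.0628, 0.2633]
eef_rot: [0.706, -0.049, -0.705, -0.049]
ft_force: [0.6, 0.3, -0.8]
width: 0.0006
time: 16.9
ee_pos: [0.4357, -0.2514, 0.2621]
eef_rot: [0.705, -0.049, -0.705, -0.049]
ft_force: [-0.5, -0.8, 0.5]
width: 0.0001
door n 266 theta 0.06030675910675795 w mean -0.0004979883926092473 u max 0.13378859132274457
theta ~ 1.5105625185534293
jar 407 [ 0.5157 -0.0711] 0.0289 0.0476 hinge dist 0.2
bowl 286 [0.6067 0.2225] 0.0419 0.0332 hinge dist 0.152
tin 444 [0.7186 0.1549] 0.0299 0.048 hinge dist 0.103
spool 423 [ 0.6579 -0.1569] 0.0301 0.0394 hinge dist 0.234
mug 516 [ 0.4823 -0.5321] 0.0417 0.0649 hinge dist 0.632
pliers 456 ((0.5411312580108643, -0.26720309257507324), 0.11478123813867569)
16.95 [ 0.43578375 -0.25120405  0.26213324] [-0.40812059  0.1492292  -0.18938708] 0.004279293945106914
```

View pics/top6.png

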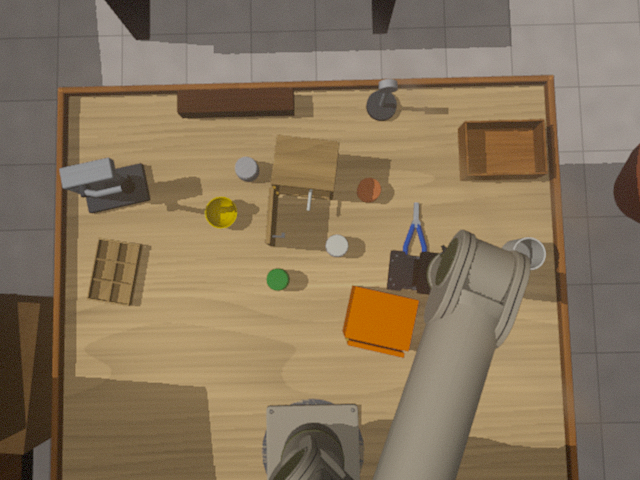

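The top view shows the door standing square at (270,217), the jar upright at (337,245), and the hand high and clear. The bystanders are where they were; the arm hides part of the pliers and the mug, and nothing there was touched. Handing in.

```bash
python3 -c "
from bench import close_job; print(close_job())"
```

```text
the job is handed in; nothing more can be done
None
```

The job is done and handed in at about 17 s of robot time. I slid the jar about 90 mm to the right with the shut fingertips. I then pressed the door at its inlay, and it sprang to about 0.45 rad. Last, I pushed it open from behind its edge.

**Last checks (top view and state readings):**
- **Door:** it stands at about 1.51 rad.
- **Jar:** it is on the table, about 200 mm from the hinge. Its cap reads at the usual height, but I did not measure its tilt separately.
- **Forces:** the highest wrist reading at the end of a move was about 12 N, at the door's hard stop. Pushing the jar gave 3 N or less.
- **Bystanders:** the bowl, tin and spool read within 1 mm of where they started. The bead tray I checked only by eye.
- **Hand:** it is clear of everything, with the fingertips at z = 0.26 m and no contact force.

**Checks that disagreed:** the mug and pliers fits shifted by about 10–13 mm. The arm partly hid both in the last picture, and the hand only passed high above that area, so I put the shift down to the hidden parts. The two estimates of the hinge position differed by about 4 mm, well inside the jar's 35 mm margin.

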